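# Line up organ-bath chambers by height

### The job

Stand the four white bath chambers upright on the four black seats of the rail, one centred on each seat, in order of height: the tallest on the seat next to the transducer post, then shorter and shorter towards the bottle. Set them down gently, without dropping or tipping any, and leave the bottle where it is.

Things in the scene. Friction and masses are not known exactly. Their poses are not given: they have to be found in the camera images.
- chamber_p_mid (a point): Centre (half-way up, on the axis) of a loose upright round chamber, 56 mm in diameter and 69 mm high: plain smooth cylinder, white with a blue foot band, a thin grey ring and a flat black stopper; z axis up. About 155 g (may vary by a quarter). At the start it stands on the worktop between the robot and the rail.
- chamber_q_mid (a point): Centre (half-way up, on the axis) of a loose upright round chamber, 42 mm in diameter and 56 mm high: plain smooth cylinder, white with a blue foot band, a thin grey ring and a flat black stopper; z axis up. About 71 g (may vary by a quarter). At the start it stands on the worktop between the robot and the rail.
- chamber_r_mid (a point): Centre (half-way up, on the axis) of a loose upright round chamber, 46 mm in diameter and 82 mm high: plain smooth cylinder, white with a blue foot band, a thin grey ring and a flat black stopper; z axis up. About 124 g (may vary by a quarter). At the start it stands on the worktop between the robot and the rail.
- chamber_s_mid (a point): Centre (half-way up, on the axis) of a loose upright round chamber, 52 mm in diameter and 43 mm high: plain smooth cylinder, white with a blue foot band, a thin grey ring and a flat black stopper; z axis up. About 83 g (may vary by a quarter). At the start it stands on the worktop between the robot and the rail.
- seat_a: Fixed black disc on the rail, 68 mm in diameter and 5 mm thick; origin at the centre of its underside, on the rail's top (8 mm above the worktop), so its top is 13 mm above the worktop. Number 1 of the four seats in a straight row, counted from the robot's left (+y); neighbours about 90 mm apart. All four look alike.
- seat_b: Fixed black disc on the rail, 68 mm in diameter and 5 mm thick; origin at the centre of its underside, on the rail's top (8 mm above the worktop), so its top is 13 mm above the worktop. Number 2 of the four seats in a straight row, counted from the robot's left (+y); neighbours about 90 mm apart. All four look alike.
- seat_c: Fixed black disc on the rail, 68 mm in diameter and 5 mm thick; origin at the centre of its underside, on the rail's top (8 mm above the worktop), so its top is 13 mm above the worktop. Number 3 of the four seats in a straight row, counted from the robot's left (+y); neighbours about 90 mm apart. All four look alike.
- seat_d: Fixed black disc on the rail, 68 mm in diameter and 5 mm thick; origin at the centre of its underside, on the rail's top (8 mm above the worktop), so its top is 13 mm above the worktop. Number 4 of the four seats in a straight row, counted from the robot's left (+y); neighbours about 90 mm apart. All four look alike.
- post: Fixed transducer post standing on the rail past one end of the row of seats, either the left or the right end (about 105 mm from the last seat): dark 56 mm round foot, upright steel rod, blue block with a black-and-white cylinder that points towards the robot; 130 mm high. Origin at the centre of its underside.
- bottle: Loose white bottle with a red cap, 48 mm in diameter, 115 mm high, standing on the rail past the other end of the row (about 105 mm from the last seat). Not part of the job. Origin at the centre of its underside.

How it is judged:
By the outcome, as a careful person would: the job done as asked, in the order asked, and still so for the second after the job is handed in, with the robot touching nothing.
It also fails if it takes over 96 s, if anything falls off the work surface, if the arm or the gripper's body presses on something with over 40 N, if the wrist force passes 120 N, or if a joint passes its speed limit or range.

### The arm

A 6-joint arm with a two-finger parallel gripper is mounted at the origin on the work surface. World frame = base frame: x ahead of the robot, y to its left, z up, the work surface at z = 0. Lengths are in m, angles in rad, forces in N, time in s.
With the tool pointing down it reaches from about 0.4 to 0.925 m from the base axis. Payload 12.5 kg.
Tool frame: the origin (TCP) lies on the centre line of the jaws, within the pads' length; the fingertips stand 8 mm ahead of it and the grasp point (between the pads) lies 11 mm behind it; z points along the fingers, y is the direction in which the jaws open and shut (so a half turn about z gives the same grasp; the last joint's range is limited). The gripper opens to 95 mm and grips with 3 to 60 N. Pads are 20 mm wide; open, the fingers measure 119 mm over their backs; the gripper's body (75 mm by 180 mm) begins 59 mm behind the grasp point.
Start: joints at [0.994, 0.491, 1.559, -0, 1.092, -0.106], TCP at [0.283, 0.557, 0.223] pointing down, gripper open.
Joint ranges: [-3.1, 3.1], [-0.84, 2.19], [0.05, 2.79], [-1.13, 4.28], [0.06, 2.93], [-2.69, 2.69]. Speed limits (rad/s): [2.22, 2.22, 2.79, 3.14, 3.14, 3.14].

### API

Orientations are given as a rotation vector (axis times angle).
In Python, from plant import sense, read_camera, job, look_for, silhouettes, pinpoint gives the robot as it stands.
- The arm moves only by the tool play_rows, never from a script. Its argument "rows" is a list of rows, each a list of 6 numbers: the shift along the tool's x, y, z in cm, then the turn, a rotation vector about the tool's x, y, z in degrees. In form: [[dx, dy, dz, ax, ay, az], ...]. A call has 1 to 10 rows; each row shifts and turns the pose as measured when the row begins, along the tool's axes as they then stand; what a row does not reach is not made up. A row lasts 1/12 s, in which the tool goes at most 41.7 mm and 7.16 degrees, less where a joint would pass 70% of its speed; a pose out of reach is approached as far as the arm can. A call is refused whole if a number of a shift passes 4.17 or a number of a turn 7.16, either way. A call with a gripper value outside its range is refused whole. "grip" is the opening in per cent of the stroke, from 0 (shut) to 100 (fully open), set as the call begins (left out, the last holds). The fingers move at their own pace and stop on an object; "squeeze" is the grip in N (left out, the last holds). Time passes only in rows, so rows that do not move let the fingers close. It gives the time, the measured TCP pose, the force and the opening at its end, in the units of the state.
- sense(): the state, without advancing time (a new reading comes with each control period).
- read_camera(name): name is "scene" or "top"; returns a dict with "img" (480x640x3 uint8, blue, green, red), "fx", "fy", "cx", "cy" (pixels), "position" and "rotation" of the camera in the world. Camera axes: x right, y down, z forward; pixel columns grow to the right and rows downward; lengths in m; the calibration is good to about 2 mm. A picture is of the moment at which its call begins. There is no depth.
- job.sign_off(): hands the job in, once; it reports no verdict.
Trained networks look in a picture, given as the dict that the camera call returned (one of the last four; its "shot" number tells which), for a name from the list of things; names that differ only in an ending like _2 or _b are one class to them, and where a whole thing is asked for, a point or a joint stands for the part that bears it (a point fixed in the world has none). Each returns a list of dicts, best first, with "score" (0 to 1); they miss things now and then, are a little off and sometimes report something else, mostly with a low value. They report only what shows in the picture. A call takes as long as a camera call.
- look_for(picture, target): "pixel" ([column, row] in pixels, amid what is visible of it).
- silhouettes(picture, target): "mask" (480x640 bool, what is visible of it) and "pixel" ([column, row] in pixels, amid what is visible of it).
- pinpoint(picture, target): "pixel" ([column, row] in pixels: a listed point, or the origin of a listed thing).
The state is a dict: "clock": time; "joint_positions": joint angles; "qd": joint speeds; "tau": joint torques, N m; "tcp_pos": TCP position; "eef_rot": TCP orientation; "wrist_force": force on the tool from outside, world axes, zero at the start; "torque": the same for the moment, N m; "grip_width": finger opening in m.
Only numpy, scipy, OpenCV 4.12 (cv2) and the standard library are available. Lean on these libraries where they do the work, as an engineer would, in place of code of your own. Each camera call takes 0.05 s, during which the arm holds its last target.

## Working session

There is one attempt and no reset: what is moved stays moved. The work goes in short steps, Python scripts to look and compute and a tool call to move; the robot and the scene stay as the last step left them, time stands still between calls to the robot, and variables do not carry over. Pictures are saved under pics/ and viewed, and the job is handed in when it is done.

Besides the shell and the picture viewer there is one more tool, called after ">>>" as name([rows], argument=value, ...), one row to a line, values as JSON. play_rows: Moves the arm, as the interface text tells. Its arguments: {"type":"object","properties":{"rows":{"type":"array"},"grip":{"type":"number"},"squeeze":{"type":"number"}},"required":["rows"]}

```bash
mkdir -p pics; ls; python3 - <<'E'
from plant import *
import cv2
for n in ["scene","top"]:
    p=read_camera(n); cv2.imwrite(f"pics/{n}0.png",p["img"]); print(n,p["fx"],p["fy"],p["cx"],p["cy"],p["position"],p["rotation"],p["shot"])
    for t in ["chamber_p_mid","chamber_q_mid","chamber_r_mid","chamber_s_mid","seat_a","post","bottle"]:
        print(t,[(d["pixel"],round(d["score"],2)) for d in pinpoint(p,t)][:6])
print(sense())
E
```

```text
pics
scene 605.092648331266 605.092648331266 314.57051923433437 249.65232458726118 [1.03999374 0.67293262 0.79456874] [-0.86073907 -2.51043395  1.13242177] 1
chamber_p_mid [([390.6, 267.5], 0.75)]
chamber_q_mid [([283.6, 190.4], 0.55)]
chamber_r_mid [([452.6, 309.8], 0.59)]
chamber_s_mid [([317.5, 217.9], 0.6)]
seat_a [([253.6, 276.9], 0.94), ([305.6, 334.9], 0.76), ([226.7, 253.7], 0.74), ([279.1, 305.2], 0.61)]
post [([346.1, 379.0], 0.57)]
bottle [([208.2, 222.7], 0.58)]
top 441.2042259560248 441.2042259560248 311.65405216707285 237.4586220479963 [0.38188736 0.0154199  0.91283981] [-2.13024155  2.12320303 -0.22009417] 2
chamber_p_mid [([257.2, 290.3], 0.62)]
chamber_q_mid [([412.3, 288.4], 0.9), ([374.4, 200.4], 0.27)]
chamber_r_mid [([178.4, 295.3], 0.59)]
chamber_s_mid [([360.0, 286.1], 0.75), ([246.9, 194.4], 0.32)]
seat_a [([375.5, 199.7], 0.8), ([337.0, 198.1], 0.77), ([248.5, 195.2], 0.6), ([289.2, 196.0], 0.59), ([199.3, 191.6], 0.2)]
post [([200.2, 188.9], 0.95)]
bottle [([428.7, 207.0], 0.81)]
{'clock': 0.8, 'joint_positions': array([ 9.94388745e-01,  4.90894769e-01,  1.55889007e+00, -5.17855421e-06,
        1.09171079e+00, -1.05600843e-01]), 'qd': array([-0.0005106 ,  0.0010769 ,  0.00082018,  0.00026672, -0.00078603,
        0.00119701]), 'tau': array([ 1.95141838e-03, -6.12399602e+01, -2.58420074e+01,  6.92897500e-02,
        4.45504265e-02,  1.51455032e-05]), 'tcp_pos': array([0.28349479, 0.55702672, 0.22266762]), 'eef_rot': array([7.32717920e-01, 3.05491370e+00, 1.41214379e-04]), 'wrist_force': array([-0.3802387 , -0.1551259 , -0.55861395]), 'torque': array([-0.02874372, -0.00632441, -0.016605  ]), 'grip_width': 0.09484442622882984}
```

View pics/scene0.png

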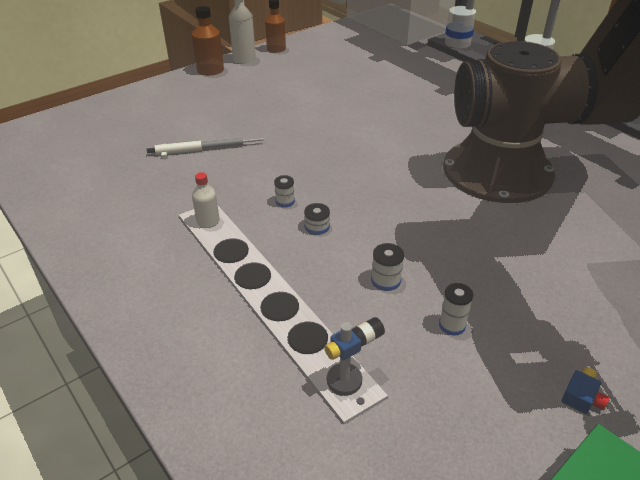

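View pics/top0.png

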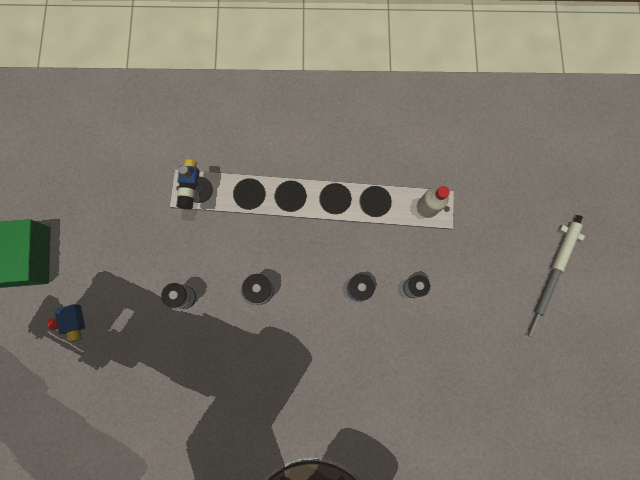

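```bash
cat > h.py <<'E'
import numpy as np, cv2
from scipy.spatial.transform import Rotation as R
H=dict(p=.069,q=.056,r=.082,s=.043)
D=dict(p=.056,q=.042,r=.046,s=.052)
def ray(p,px):
    v=np.array([(px[0]-p["cx"])/p["fx"],(px[1]-p["cy"])/p["fy"],1.]); return R.from_rotvec(p["rotation"]).apply(v)
def plane(p,px,z):
    d=ray(p,px); o=np.array(p["position"]); return o+d*(z-o[2])/d[2]
def proj(p,X):
    c=R.from_rotvec(p["rotation"]).inv().apply(np.array(X)-p["position"]); return np.array([p["fx"]*c[...,0]/c[...,2]+p["cx"],p["fy"]*c[...,1]/c[...,2]+p["cy"]]).T
def disc(p,xy,z,r,thr=70,rel=1.5,iters=4):
    """rectify plane z around xy at .5mm/px, fit dark disc of radius r by correlation"""
    n=int(r*2000*rel)*2+1; g=(np.arange(n)-n//2)*.0005
    X=np.stack([xy[0]+g[:,None]+0*g[None],xy[1]+0*g[:,None]+g[None],z+np.zeros((n,n))],-1)
    uv=proj(p,X.reshape(-1,3)).reshape(n,n,2).astype(np.float32)
    gr=cv2.cvtColor(p["img"],cv2.COLOR_BGR2GRAY).astype(np.float32)
    im=cv2.remap(gr,uv[...,0],uv[...,1],cv2.INTER_LINEAR)
    k=int(r*2000)+6; a=np.hypot(*np.mgrid[-k:k+1,-k:k+1])*.0005
    # template: inside dark annulus (near edge) vs outside ring
    t=np.where(a<r,-1./((a<r).sum()),0)+np.where((a>=r)&(a<r+.003),1./(((a>=r)&(a<r+.003)).sum()),0)
    c=cv2.filter2D(np.minimum(im,130),-1,t.astype(np.float32),borderType=cv2.BORDER_REPLICATE)
    c=c[k//2:-k//2,k//2:-k//2] if False else c
    i,j=np.unravel_index(c.argmax(),c.shape)
    return np.array([xy[0]+g[i],xy[1]+g[j]]),c.max()
E
python3 - <<'E'
from plant import *
from h import *
import pickle
P=[read_camera("scene"),read_camera("top")]
pickle.dump(P,open("p0.pkl","wb"))
px=[dict(p=(390.6,267.5),q=(283.6,190.4),r=(452.6,309.8),s=(317.5,217.9),a=(305.6,334.9),b=(279.1,305.2),c=(253.6,276.9),d=(226.7,253.7)),
dict(p=(257.2,290.3),q=(412.3,288.4),r=(178.4,295.3),s=(360,286.1),a=(248.5,195.2),b=(289.2,196),c=(337,198.1),d=(375.5,199.7))]
for k in "pqrsabcd":
    for i in (0,1):
        ch=k in "pqrs"
        x0=plane(P[i],px[i][k],H[k]/2 if ch else .01)[:2]
        f=disc(P[i],x0,H[k] if ch else .013,D[k]/2 if ch else .034)
        print(k,["scene","top"][i],x0.round(4),f[0].round(4),round(float(f[1]),1))
for i,(a,b) in enumerate([((346.1,379),(208.2,222.7)),((200.2,188.9),(428.7,207))]): print(plane(P[i],a,.008),plane(P[i],b,.008))
E
```

```text
p scene [0.4451 0.1157] [0.4491 0.1102] 26.2
p top [0.4459 0.1107] [0.4479 0.1097] 31.8
q scene [ 0.4553 -0.2077] [ 0.4558 -0.2047] 24.1
q top [ 0.4511 -0.1989] [ 0.4541 -0.2054] 26.1
r scene [0.4392 0.2608] [0.4547 0.2703] 19.2
r top [0.4352 0.2636] [0.4342 0.2616] 24.8
s scene [ 0.4511 -0.0945] [ 0.4536 -0.094 ] 30.0
s top [ 0.4559 -0.0948] [ 0.4584 -0.0993] 27.7
a scene [0.6514 0.1308] [0.6534 0.1388] 58.3
a top [0.6483 0.1369] [0.6513 0.1359] 79.1
b scene [0.6472 0.0473] [0.6492 0.0513] 56.0
b top [0.6471 0.0507] [0.6471 0.0487] 80.0
c scene [ 0.6433 -0.0409] [ 0.6448 -0.0429] 55.2
c top [ 0.6431 -0.0508] [ 0.6421 -0.0463] 79.8
d scene [ 0.6488 -0.1274] [ 0.6393 -0.1279] 52.8
d top [ 0.6401 -0.1327] [ 0.6366 -0.1312] 79.5
[0.65444596 0.24098071 0.008     ] [ 0.62773141 -0.23534785  0.008     ]
[0.66219744 0.24015199 0.008     ] [ 0.62523125 -0.2459469   0.008     ]
```

```bash
python3 - <<'E'
from h import *
import pickle
P=pickle.load(open("p0.pkl","rb"))
E=dict(p=(.449,.110),q=(.4553,-.205),r=(.437,.263),s=(.456,-.0965),a=(.6523,.1375),b=(.648,.050),c=(.6435,-.0445),d=(.638,-.1295))
rows=[]
for i in (0,1):
    im=P[i]["img"]
    th=np.linspace(0,2*np.pi,60)
    S=4 if i==0 else 4
    tiles=[]
    for k in "pqrsabcd":
        x,y=E[k]; big=cv2.resize(im,None,fx=S,fy=S,interpolation=cv2.INTER_NEAREST)
        for z in ([0,H[k]] if k in H else [.013]):
            r=D[k]/2 if k in H else .034
            uv=proj(P[i],np.stack([x+r*np.cos(th),y+r*np.sin(th),z+0*th],-1))
            cv2.polylines(big,[((uv+.5)*S).astype(int)],True,(0,255,0) if z else (0,0,255),1)
        c=(proj(P[i],np.array([[x,y,.03]]))[0]*S).astype(int)
        tiles.append(big[c[1]-100:c[1]+100,c[0]-100:c[0]+100])
    rows+= [np.hstack(tiles[:4]),np.hstack(tiles[4:])]
cv2.imwrite("pics/ov0.png",cv2.resize(np.vstack(rows),(600,600)) if 0 else np.vstack(rows)[:400])
cv2.imwrite("pics/ov1.png",np.vstack(rows)[400:])
E
```

```text
(no output)
```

View pics/ov0.png

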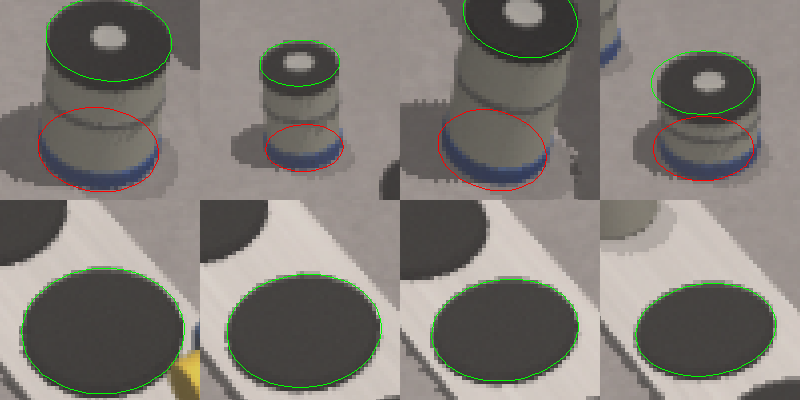

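View pics/ov1.png

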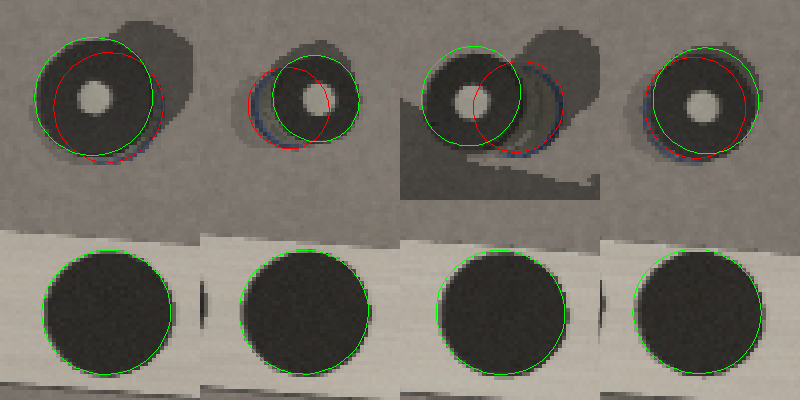

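```bash
cat >> h.py <<'E'
def dot(p,xy,z,w=.014):
    """centroid of the light dot on the stopper, rectified at height z"""
    for _ in range(4):
        n=121; g=np.linspace(-w,w,n)
        X=np.stack(np.broadcast_arrays(xy[0]+g[:,None],xy[1]+g[None],z),-1)
        uv=proj(p,X.reshape(-1,3)).reshape(n,n,2).astype(np.float32)
        im=cv2.remap(cv2.cvtColor(p["img"],cv2.COLOR_BGR2GRAY).astype(np.float32),uv[...,0],uv[...,1],cv2.INTER_LINEAR)
        m=np.clip(im-90,0,60)*(np.hypot(g[:,None],g[None])<w)
        if m.sum()==0: return None
        xy=np.array([xy[0]+(m*g[:,None]).sum()/m.sum(),xy[1]+(m*g[None]).sum()/m.sum()]); w=max(.0085,w-.003)
    return xy,(im>100).sum()*(g[1]-g[0])**2*1e6
E
python3 - <<'E'
from h import *
import pickle
P=pickle.load(open("p0.pkl","rb"))
E=dict(p=(.446,.110),q=(.4553,-.205),r=(.432,.265),s=(.453,-.0965))
for k in E: print(k,[ (d[0].round(4),d[1]) for d in (dot(P[i],E[k],H[k]) for i in (0,1))])
E
```

```text
p [(array([0.4481, 0.1091]), np.float64(209.76583333333335)), (array([0.4483, 0.1094]), np.float64(191.82375000000002))]
q [(array([ 0.4552, -0.206 ]), np.float64(227.04562500000003)), (array([ 0.4548, -0.2066]), np.float64(191.98430555555558))]
r [(array([0.4339, 0.262 ]), np.float64(205.2702777777778)), (array([0.4342, 0.2626]), np.float64(192.9075))]
s [(array([ 0.4532, -0.0948]), np.float64(224.89819444444447)), (array([ 0.4528, -0.0949]), np.float64(194.19194444444446))]
```

```bash
cat >> h.py <<'E'
def seat(p,xy,w=.041,z=.013):
    for _ in range(4):
        n=161; g=np.linspace(-w,w,n)
        X=np.stack(np.broadcast_arrays(xy[0]+g[:,None],xy[1]+g[None],z),-1)
        uv=proj(p,X.reshape(-1,3)).reshape(n,n,2).astype(np.float32)
        im=cv2.remap(cv2.cvtColor(p["img"],cv2.COLOR_BGR2GRAY).astype(np.float32),uv[...,0],uv[...,1],cv2.INTER_LINEAR)
        m=((im<105)&(np.hypot(g[:,None],g[None])<w)).astype(np.float32)
        m=cv2.morphologyEx(m,cv2.MORPH_OPEN,np.ones((15,15)))
        xy=np.array([xy[0]+(m*g[:,None]).sum()/m.sum(),xy[1]+(m*g[None]).sum()/m.sum()])
    return xy,2e3*np.sqrt(m.sum()*(g[1]-g[0])**2/np.pi)
E
python3 - <<'E'
from h import *
import pickle
P=pickle.load(open("p0.pkl","rb"))
E=dict(a=(.6523,.1375),b=(.648,.050),c=(.6435,-.0445),d=(.638,-.1295))
for k in E: print(k,[ (d[0].round(4),d[1]) for d in (seat(P[i],E[k]) for i in (0,1))])
E
```

```text
a [(array([0.6534, 0.1387]), np.float64(68.26322972882599)), (array([0.6514, 0.136 ]), np.float64(68.31954546443077))]
b [(array([0.6494, 0.0513]), np.float64(68.3219929216837)), (array([0.6471, 0.0486]), np.float64(68.0915474219704))]
c [(array([ 0.6443, -0.0433]), np.float64(68.31220256655402)), (array([ 0.6421, -0.0464]), np.float64(67.98587047599709))]
d [(array([ 0.639 , -0.1283]), np.float64(68.69055822848252)), (array([ 0.6366, -0.1314]), np.float64(67.88002901030364))]
```

>>> play_rows([
  [0,0,0,0,0,7],
  [0,0,0,0,0,7],
  [0,0,0,0,0,7],
  [0,0,0,0,0,7],
  [0,0,0,0,0,7],
  [0,0,0,0,0,7],
  [0,0,0,0,0,7],
  [0,0,0,0,0,7],
  [0,0,0,0,0,7],
  [0,0,0,0,0,0],
], grip=100)

```text
clock: 1.73
tcp_pos: [0.2835, 0.557, 0.2227]
eef_rot: [-2.254, -2.189, -0.0]
wrist_force: [-0.2, -0.4, -1.1]
grip_width: 0.0955
```

```bash
cat > go.py <<'E'
import sys,numpy as np
from plant import sense
from scipy.spatial.transform import Rotation as R
s=sense(); T=R.from_rotvec(s["eef_rot"])
tgt=np.array([float(a) for a in sys.argv[1:4]])
G=R.from_matrix(np.array([[0,1,0],[1,0,0],[0,0,-1]]).T)  # tool y=+x, x=+y
d=T.inv().apply(tgt-s["tcp_pos"])*100
print("t",round(s["clock"],2),"tcp",s["tcp_pos"].round(4),"q",s["joint_positions"].round(2),"F",s["wrist_force"].round(1),"w",round(s["grip_width"],4))
print("tool shift cm",d.round(2),"turn deg",np.degrees((T.inv()*G).as_rotvec()).round(2))
E
python3 go.py .434 .2623 .17
```

```text
t 1.73 tcp [0.2835 0.557  0.2227] q [ 0.99  0.49  1.56 -0.    1.09  1.02] F [-0.2 -0.4 -1.1] w 0.0955
tool shift cm [-29.02  15.91   5.27] turn deg [ 0.01 -0.01 -1.68]
```

>>> play_rows([
  [-3.0,1.65,0.5,0,0,-1.7],
  [-3.3,1.8,0.6,0,0,0],
  [-3.3,1.8,0.6,0,0,0],
  [-3.3,1.8,0.6,0,0,0],
  [-3.3,1.8,0.6,0,0,0],
  [-3.3,1.8,0.6,0,0,0],
  [-3.3,1.8,0.6,0,0,0],
  [-3.3,1.8,0.6,0,0,0],
  [-2.9,1.6,0.6,0,0,0],
  [0,0,0,0,0,0],
])

```text
clock: 2.57
tcp_pos: [0.452, 0.2599, 0.1677]
eef_rot: [-2.161, -2.28, -0.008]
wrist_force: [-0.5, -0.6, 0.0]
grip_width: 0.0951
```

```bash
python3 go.py .434 .2623 .032
```

```text
t 2.57 tcp [0.452  0.2599 0.1677] q [0.39 0.41 1.88 0.   0.85 0.34] F [-0.5 -0.6  0. ] w 0.0951
tool shift cm [ 0.29 -1.83 13.56] turn deg [ 0.21 -0.23  3.06]
```

>>> play_rows([
  [0.29,-1.83,0.5,0.2,-0.2,3.06],
  [0,0,0,0,0,0],
])

```text
clock: 2.73
tcp_pos: [0.4346, 0.2596, 0.1622]
eef_rot: [-2.22, -2.222, -0.0]
wrist_force: [0.5, 0.6, 1.0]
grip_width: 0.0949
```

```bash
python3 go.py .434 .2623 .032
```

```text
t 2.73 tcp [0.4346 0.2596 0.1622] q [0.41 0.4  1.92 0.   0.82 0.41] F [0.5 0.6 1. ] w 0.0949
tool shift cm [ 0.26 -0.05 13.02] turn deg [-0.01 -0.02  0.06]
```

>>> play_rows([
  [0.26,-0.05,1.5,0,0,0],
  [0,0,2.2,0,0,0],
  [0,0,2.2,0,0,0],
  [0,0,2.2,0,0,0],
  [0,0,2.2,0,0,0],
  [0,0,1.6,0,0,0],
  [0,0,0.7,0,0,0],
  [0,0,0,0,0,0],
])

```text
clock: 3.4
tcp_pos: [0.4386, 0.2677, 0.0348]
eef_rot: [2.175, 2.261, 0.017]
wrist_force: [0.2, 0.2, -0.2]
grip_width: 0.0951
```

```bash
python3 go.py .434 .2623 .032; python3 - <<'E'
from plant import *
import cv2
a=read_camera("scene")["img"][200:400,340:600]; b=read_camera("top")["img"][200:400,60:320]
cv2.imwrite("pics/g1.png",cv2.resize(__import__('numpy').hstack([a,b]),None,fx=1.5,fy=1.5))
E
```

```text
t 3.4 tcp [0.4386 0.2677 0.0348] q [0.42 0.61 2.   0.   0.51 0.38] F [ 0.2  0.2 -0.2] w 0.0951
tool shift cm [-0.52 -0.48  0.27] turn deg [ 0.59 -0.3   2.23]
```

View pics/g1.png

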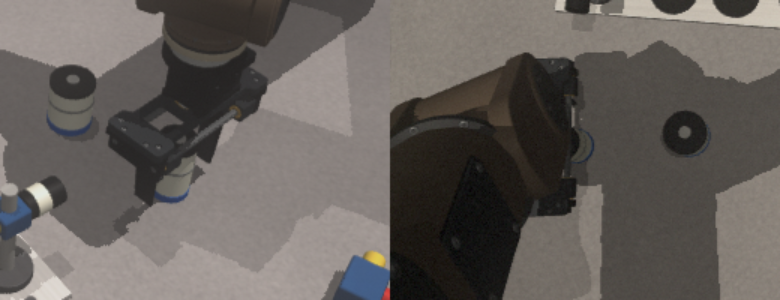

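>>> play_rows([
  [-0.52,-0.48,0.27,0.6,-0.3,2.2],
  [0,0,0,0,0,0],
])

```text
clock: 3.67
tcp_pos: [0.4353, 0.2631, 0.0354]
eef_rot: [2.22, 2.221, 0.007]
wrist_force: [-0.1, -0.2, 0.0]
grip_width: 0.0949
```

```bash
python3 go.py .434 .2623 .032
```

```text
t 3.67 tcp [0.4353 0.2631 0.0354] q [ 0.41  0.61  2.01 -0.    0.52  0.41] F [-0.1 -0.2  0. ] w 0.0949
tool shift cm [-0.08 -0.13  0.34] turn deg [ 0.23 -0.1   0.03]
```

>>> play_rows([
  [-0.08,-0.13,0.3,0.2,-0.1,0],
  [0,0,0,0,0,0],
  [0,0,0,0,0,0],
  [0,0,0,0,0,0],
  [0,0,0,0,0,0],
  [0,0,0,0,0,0],
  [0,0,0,0,0,0],
  [0,0,0,0,0,0],
], grip=0, squeeze=15)

```text
clock: 4.33
tcp_pos: [0.436, 0.2637, 0.0357]
eef_rot: [2.212, 2.226, 0.011]
wrist_force: [-0.3, -0.2, -0.2]
grip_width: 0.0467
```

```bash
python3 go.py .434 .2623 .10
```

```text
t 4.33 tcp [0.436  0.2637 0.0357] q [ 0.41  0.61  2.01 -0.    0.51  0.41] F [-0.3 -0.2 -0.2] w 0.0467
tool shift cm [-0.12 -0.16 -6.43] turn deg [ 0.39 -0.17  0.36]
```

>>> play_rows([
  [0,0,-0.5,0.4,-0.2,0.4],
  [0,0,-1.2,0,0,0],
  [0,0,-2,0,0,0],
  [0,0,-2,0,0,0],
  [0,0,-2,0,0,0],
  [0,0,-1.5,0,0,0],
  [0,0,-0.5,0,0,0],
  [0,0,0,0,0,0],
])

```text
clock: 5.0
tcp_pos: [0.4352, 0.2633, 0.1375]
eef_rot: [-2.224, -2.216, 0.011]
wrist_force: [0.1, -0.3, -0.9]
grip_width: 0.0459
```

```bash
python3 go.py .55 .1388 .13
```

```text
t 5.0 tcp [0.4352 0.2633 0.1375] q [ 0.41  0.44  1.93 -0.    0.78  0.42] F [ 0.1 -0.3 -0.9] w 0.0459
tool shift cm [-12.41  11.52   0.72] turn deg [-0.37  0.21 -0.2 ]
```

>>> play_rows([
  [-0.8,0.8,0.1,-0.4,0.2,-0.2],
  [-1.6,1.5,0.1,0,0,0],
  [-2,1.8,0.1,0,0,0],
  [-2,1.8,0.1,0,0,0],
  [-2,1.8,0.1,0,0,0],
  [-2,1.8,0.1,0,0,0],
  [-1.4,1.4,0.1,0,0,0],
  [-0.6,0.6,0,0,0,0],
  [0,0,0,0,0,0],
])

```text
clock: 5.75
tcp_pos: [0.5549, 0.1288, 0.1207]
eef_rot: [-2.215, -2.222, 0.011]
wrist_force: [-0.6, 0.8, -1.1]
grip_width: 0.0458
```

```bash
python3 go.py .6524 .1388 .1
```

```text
t 5.75 tcp [0.5549 0.1288 0.1207] q [ 0.11  0.54  1.8  -0.    0.81  0.11] F [-0.6  0.8 -1.1] w 0.0458
tool shift cm [0.97 9.77 2.  ] turn deg [-0.45  0.11  0.19]
```

>>> play_rows([
  [0.4,0.7,0,-0.4,0.1,0.2],
  [0.3,1.6,0.2,0,0,0],
  [0.2,1.9,0.3,0,0,0],
  [0.1,1.9,0.3,0,0,0],
  [0,1.7,0.3,0,0,0],
  [0,1.1,0.3,0,0,0],
  [0,0.5,0,0,0,0],
  [0,0,0,0,0,0],
  [0,0,0,0,0,0],
])

```text
clock: 6.5
tcp_pos: [0.6478, 0.1478, 0.1021]
eef_rot: [-2.213, -2.224, 0.005]
wrist_force: [0.1, 0.6, -1.9]
grip_width: 0.0459
```

```bash
python3 go.py .6524 .1388 .0488
```

```text
t 6.5 tcp [0.6478 0.1478 0.1021] q [0.12 0.68 1.56 0.   0.91 0.12] F [ 0.1  0.6 -1.9] w 0.0459
tool shift cm [-0.91  0.48  5.33] turn deg [-0.32 -0.04  0.28]
```

>>> play_rows([
  [-0.5,0.3,0.3,-0.3,0,0.3],
  [-0.4,0.2,0.5,0,0,0],
  [0,0,0.8,0,0,0],
  [0,0,0.8,0,0,0],
  [0,0,0.5,0,0,0],
  [0,0,0.2,0,0,0],
  [0,0,0,0,0,0],
  [0,0,0,0,0,0],
])

```text
clock: 7.17
tcp_pos: [0.6503, 0.1386, 0.0678]
eef_rot: [-2.221, -2.22, 0.001]
wrist_force: [-0.3, -0.3, -0.7]
grip_width: 0.046
```

```bash
python3 go.py .6524 .1388 .0488
```

```text
t 7.17 tcp [0.6503 0.1386 0.0678] q [0.11 0.72 1.59 0.   0.84 0.11] F [-0.3 -0.3 -0.7] w 0.046
tool shift cm [0.02 0.21 1.9 ] turn deg [-0.11 -0.04 -0.02]
```

Check the held chamber against the seat before setting down.

```bash
cat > ov.py <<'E'
import sys
from plant import *
from h import *
# args: name, x,y,zbottom,k
name,x,y,zb,k=sys.argv[1],float(sys.argv[2]),float(sys.argv[3]),float(sys.argv[4]),sys.argv[5]
th=np.linspace(0,2*np.pi,60); S=5; out=[]
for n in ("scene","top"):
    p=read_camera(n); big=cv2.resize(p["img"],None,fx=S,fy=S,interpolation=cv2.INTER_NEAREST)
    for z,c in ((zb,(0,0,255)),(zb+H[k],(0,255,0))):
        uv=proj(p,np.stack([x+D[k]/2*np.cos(th),y+D[k]/2*np.sin(th),z+0*th],-1))
        cv2.polylines(big,[((uv+.5)*S).astype(int)],True,c,1)
    c=(proj(p,np.array([[x,y,.03]]))[0]*S).astype(int)
    out.append(cv2.copyMakeBorder(big,300,300,300,300,0)[c[1]+100:c[1]+500,c[0]+100:c[0]+500])
cv2.imwrite(f"pics/{name}.png",np.hstack(out))
E
python3 ov.py r1 .6503 .1372 .032 r
```

```text
(no output)
```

View pics/r1.png

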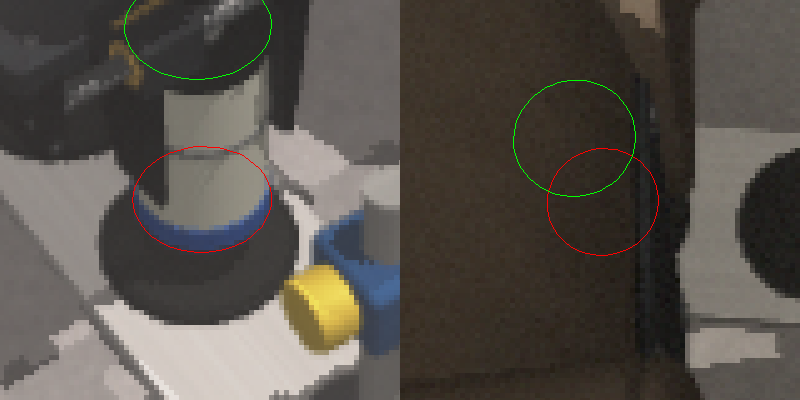

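>>> play_rows([
  [0,0.2,0.3,-0.1,0,0],
  [0,0,0.4,0,0,0],
  [0,0,0.4,0,0,0],
  [0,0,0.3,0,0,0],
  [0,0,0.15,0,0,0],
  [0,0,0,0,0,0],
  [0,0,0,0,0,0],
])

```text
clock: 7.85
tcp_pos: [0.6531, 0.1388, 0.0516]
eef_rot: [2.221, 2.221, 0.003]
wrist_force: [-0.8, -0.5, -1.7]
grip_width: 0.046
```

```bash
python3 go.py .6524 .1388 .0488
```

```text
t 7.85 tcp [0.6531 0.1388 0.0516] q [0.11 0.74 1.59 0.   0.81 0.11] F [-0.8 -0.5 -1.7] w 0.046
tool shift cm [-0.   -0.07  0.28] turn deg [ 0.11 -0.05 -0.01]
```

>>> play_rows([
  [0,-0.1,0.15,0.1,0,0],
  [0,0,0.15,0,0,0],
  [0,0,0.05,0,0,0],
  [0,0,0,0,0,0],
])

```text
clock: 8.18
tcp_pos: [0.6521, 0.1388, 0.0491]
eef_rot: [-2.221, -2.221, -0.002]
wrist_force: [0.3, 0.9, -2.2]
grip_width: 0.0459
```

```bash
python3 go.py .6524 .1388 .0488
```

```text
t 8.18 tcp [0.6521 0.1388 0.0491] q [0.11 0.74 1.59 0.   0.8  0.11] F [ 0.3  0.9 -2.2] w 0.0459
tool shift cm [-0.    0.03  0.03] turn deg [ 0.05 -0.05 -0.  ]
```

>>> play_rows([
  [0,0,0.12,0,0,0],
  [0,0,0,0,0,0],
])

```text
clock: 8.35
tcp_pos: [0.6524, 0.1388, 0.0492]
eef_rot: [2.221, 2.221, 0.003]
wrist_force: [-0.1, 0.5, -0.6]
grip_width: 0.046
```

```bash
python3 go.py .6524 .1388 .0488
```

```text
t 8.35 tcp [0.6524 0.1388 0.0492] q [0.11 0.74 1.59 0.   0.8  0.11] F [-0.1  0.5 -0.6] w 0.046
tool shift cm [-0.    0.    0.04] turn deg [ 0.11 -0.05 -0.  ]
```

>>> play_rows([
  [0,0,0.15,0,0,0],
  [0,0,0.1,0,0,0],
  [0,0,0,0,0,0],
])

```text
clock: 8.6
tcp_pos: [0.6526, 0.1388, 0.0491]
eef_rot: [2.22, 2.22, 0.005]
wrist_force: [-0.1, 0.6, -0.5]
grip_width: 0.0459
```

```bash
python3 go.py .6524 .1388 .0488
```

```text
t 8.6 tcp [0.6526 0.1388 0.0491] q [0.11 0.74 1.59 0.   0.8  0.11] F [-0.1  0.6 -0.5] w 0.0459
tool shift cm [ 0.   -0.02  0.03] turn deg [ 0.19 -0.06 -0.  ]
```

>>> play_rows([
  [0,0,0,0,0,0],
  [0,0,0,0,0,0],
  [0,0,0,0,0,0],
  [0,0,0,0,0,0],
  [0,0,0,0,0,0],
  [0,0,0,0,0,0],
], grip=100)

```text
clock: 9.1
tcp_pos: [0.6529, 0.1388, 0.0483]
eef_rot: [2.22, 2.22, 0.005]
wrist_force: [0.8, 0.1, -0.5]
grip_width: 0.0802
```

```bash
python3 go.py .6524 .1388 .17;python3 ov.py r2 .6524 .1374 .013 r
```

```text
t 9.1 tcp [0.6529 0.1388 0.0483] q [0.11 0.74 1.59 0.   0.8  0.11] F [ 0.8  0.1 -0.5] w 0.0802
tool shift cm [ 1.000e-02 -0.000e+00 -1.217e+01] turn deg [ 0.22 -0.06  0.  ]
```

View pics/r2.png

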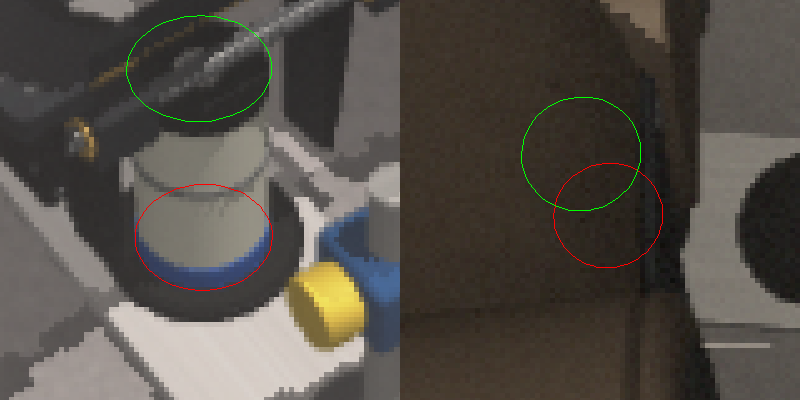

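>>> play_rows([
  [0,0,-0.6,0.2,0,0],
  [0,0,-1.2,0,0,0],
  [0,0,-1.6,0,0,0],
  [0,0,-1.8,0,0,0],
  [0,0,-1.8,0,0,0],
  [0,0,-1.8,0,0,0],
  [0,0,-1.6,0,0,0],
  [0,0,-0.8,0,0,0],
  [0,0,0,0,0,0],
])

```text
clock: 9.95
tcp_pos: [0.6529, 0.1387, 0.1724]
eef_rot: [2.221, 2.221, 0.004]
wrist_force: [-0.1, 0.6, -0.5]
grip_width: 0.0948
```

```bash
python3 go.py .448 .1093 .13
```

```text
t 9.95 tcp [0.6529 0.1387 0.1724] q [0.11 0.6  1.5  0.   1.04 0.11] F [-0.1  0.6 -0.5] w 0.0948
tool shift cm [ -2.95 -20.5    4.19] turn deg [ 0.11 -0.08 -0.  ]
```

>>> play_rows([
  [0,-1,0,0.1,0,0],
  [-0.2,-2.2,0,0,0,0],
  [-0.4,-2.8,0,0,0,0],
  [-0.4,-2.8,0.3,0,0,0],
  [-0.5,-2.8,0.8,0,0,0],
  [-0.5,-2.8,0.9,0,0,0],
  [-0.5,-2.6,0.9,0,0,0],
  [-0.3,-1.8,0.6,0,0,0],
  [0,-0.9,0.2,0,0,0],
  [0,0,0,0,0,0],
])

```text
clock: 10.78
tcp_pos: [0.4353, 0.109, 0.128]
eef_rot: [-2.215, -2.216, 0.013]
wrist_force: [0.9, 0.0, 0.1]
grip_width: 0.0951
```

```bash
python3 go.py .448 .1093 .025; python3 - <<'E'
from plant import *
from h import *
p=read_camera("top"); cv2.imwrite("pics/t2.png",p["img"])
for i in (0,1):
  q=[read_camera("scene"),p][i]
  print(disc(q,(.6524,.1374),.095,.023), dot(q,(.6524,.1374),.095),dot(q,(.448,.1093),H['p']))
E
```

```text
t 10.78 tcp [0.4353 0.109  0.128 ] q [0.1  0.39 2.07 0.   0.69 0.09] F [0.9 0.  0.1] w 0.0951
tool shift cm [ 0.03  1.4  10.28] turn deg [-0.69 -0.02  0.02]
(array([0.6564, 0.1434]), np.float32(15.895061)) (array([0.65263365, 0.13716208]), np.float64(225.90166666666667)) (array([0.44820869, 0.11016585]), np.float64(167.64006944444446))
(array([0.6519, 0.1364]), np.float32(42.35699)) (array([0.65321473, 0.13742323]), np.float64(200.29305555555555)) None
```

View pics/t2.png

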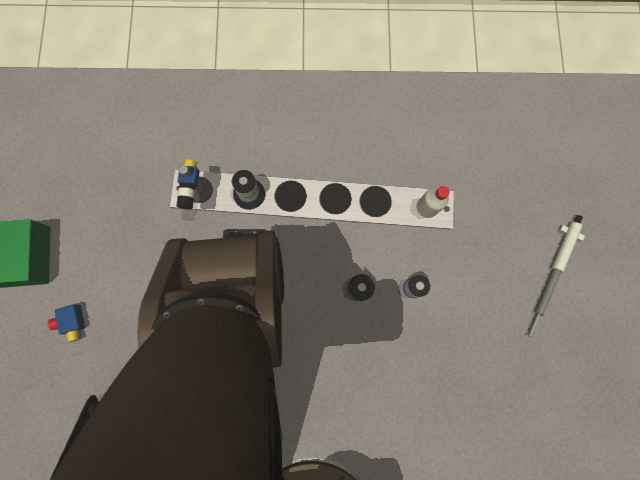

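>>> play_rows([
  [0,0.9,0,-0.7,0,0],
  [0,0.5,0,0,0,0],
  [0,0,0.8,0,0,0],
  [0,0,1.2,0,0,0],
  [0,0,1.5,0,0,0],
  [0,0,1,0,0,0],
  [0,0,0.3,0,0,0],
  [0,0,0,0,0,0],
])

```text
clock: 11.6
tcp_pos: [0.4605, 0.1096, 0.0769]
eef_rot: [2.217, 2.216, 0.013]
wrist_force: [-0.0, -1.1, -0.1]
grip_width: 0.0951
```

```bash
python3 go.py .4482 .1094 .025
```

```text
t 11.6 tcp [0.4605 0.1096 0.0769] q [0.09 0.5  2.07 0.   0.55 0.09] F [-0.  -1.1 -0.1] w 0.0951
tool shift cm [-0.02 -1.29  5.17] turn deg [ 0.61 -0.07 -0.02]
```

>>> play_rows([
  [0,-0.9,0,0.6,0,0],
  [0,-0.3,0,0,0,0],
  [0,0,0,0,0,0],
])

```text
clock: 11.85
tcp_pos: [0.4478, 0.1096, 0.0768]
eef_rot: [-2.221, -2.22, 0.0]
wrist_force: [-0.2, 1.0, -0.5]
grip_width: 0.0953
```

```bash
python3 go.py .4482 .1094 .025
```

```text
t 11.85 tcp [0.4478 0.1096 0.0768] q [0.1  0.49 2.1  0.   0.55 0.09] F [-0.2  1.  -0.5] w 0.0953
tool shift cm [-0.02  0.05  5.18] turn deg [-0.07 -0.07 -0.03]
```

>>> play_rows([
  [0,0,0.5,0,0,0],
  [0,-0.1,1,0,0,0],
  [0,-0.1,1.1,0,0,0],
  [0,-0.1,1.1,0,0,0],
  [0,-0.1,0.8,0,0,0],
  [0,0,0.4,0,0,0],
  [0,0,0,0,0,0],
])

```text
clock: 12.43
tcp_pos: [0.4453, 0.11, 0.0275]
eef_rot: [2.219, 2.219, 0.009]
wrist_force: [-1.0, -0.1, 0.4]
grip_width: 0.0949
```

```bash
python3 go.py .4482 .1094 .025
```

```text
t 12.43 tcp [0.4453 0.11   0.0275] q [0.1  0.59 2.14 0.   0.41 0.09] F [-1.  -0.1  0.4] w 0.0949
tool shift cm [-0.06  0.29  0.25] turn deg [ 0.35 -0.11 -0.  ]
```

>>> play_rows([
  [-0.06,0.29,0.2,0.35,0,0],
  [0,0,0,0,0,0],
])

```text
clock: 12.6
tcp_pos: [0.4487, 0.1094, 0.0257]
eef_rot: [-2.22, -2.22, -0.002]
wrist_force: [-1.4, -0.4, -0.7]
grip_width: 0.0955
```

>>> play_rows([
  [0,0,0,0,0,0],
  [0,0,0,0,0,0],
  [0,0,0,0,0,0],
  [0,0,0,0,0,0],
  [0,0,0,0,0,0],
  [0,0,0,0,0,0],
  [0,0,0,0,0,0],
], grip=0, squeeze=15)

```text
clock: 13.18
tcp_pos: [0.4496, 0.1094, 0.0271]
eef_rot: [2.221, 2.221, 0.005]
wrist_force: [-0.8, -0.6, -1.7]
grip_width: 0.0556
```

```bash
python3 go.py .4482 .1094 .025
```

```text
t 13.18 tcp [0.4496 0.1094 0.0271] q [0.09 0.59 2.13 0.   0.42 0.09] F [-0.8 -0.6 -1.7] w 0.0556
tool shift cm [ 0.   -0.14  0.21] turn deg [ 0.13 -0.12 -0.01]
```

>>> play_rows([
  [0,0,-0.5,0.1,0,0],
  [0,0,-1.2,0,0,0],
  [0,0,-1.6,0,0,0],
  [0,0,-1.6,0,0,0],
  [0,0,-1.6,0,0,0],
  [0,0,-1,0,0,0],
  [0,0,-0.4,0,0,0],
  [0,0,0,0,0,0],
])

```text
clock: 13.85
tcp_pos: [0.4482, 0.1091, 0.1104]
eef_rot: [-2.219, -2.219, 0.002]
wrist_force: [0.5, -0.1, -2.1]
grip_width: 0.0558
```

```bash
python3 go.py .55 .05 .1
```

```text
t 13.85 tcp [0.4482 0.1091 0.1104] q [0.09 0.43 2.07 0.   0.64 0.09] F [ 0.5 -0.1 -2.1] w 0.0558
tool shift cm [-5.91 10.18  1.  ] turn deg [-0.21 -0.1   0.  ]
```

>>> play_rows([
  [-0.4,0.6,0,-0.2,-0.1,0],
  [-0.8,1.3,0.1,0,0,0],
  [-1,1.7,0.1,0,0,0],
  [-1,1.7,0.1,0,0,0],
  [-1,1.7,0.1,0,0,0],
  [-0.9,1.6,0.1,0,0,0],
  [-0.5,1,0.1,0,0,0],
  [-0.2,0.5,0,0,0,0],
  [0,0,0,0,0,0],
])

```text
clock: 14.6
tcp_pos: [0.5584, 0.0429, 0.0973]
eef_rot: [-2.219, -2.219, 0.008]
wrist_force: [-1.8, 0.0, -1.9]
grip_width: 0.0555
```

```bash
python3 go.py .6482 .05 .085
```

```text
t 14.6 tcp [0.5584 0.0429 0.0973] q [-0.04  0.56  1.84 -0.    0.75 -0.04] F [-1.8  0.  -1.9] w 0.0555
tool shift cm [0.71 8.99 1.18] turn deg [-0.35  0.04  0.  ]
```

>>> play_rows([
  [0.3,0.7,0,-0.3,0,0],
  [0.2,1.3,0.1,0,0,0],
  [0,1.6,0.2,0,0,0],
  [0,1.6,0.2,0,0,0],
  [0,1.6,0.2,0,0,0],
  [0,1.2,0.2,0,0,0],
  [0,0.7,0,0,0,0],
  [0,0.2,0,0,0,0],
  [0,0,0,0,0,0],
])

```text
clock: 15.35
tcp_pos: [0.6495, 0.0512, 0.0847]
eef_rot: [-2.216, -2.221, 0.007]
wrist_force: [-0.8, -0.0, -2.4]
grip_width: 0.0558
```

```bash
python3 go.py .6482 .05 .0401
```

```text
t 15.35 tcp [0.6495 0.0512 0.0847] q [-0.02  0.68  1.61 -0.    0.86 -0.02] F [-0.8 -0.  -2.4] w 0.0558
tool shift cm [-0.11 -0.1   4.46] turn deg [-0.34  0.01  0.13]
```

>>> play_rows([
  [-0.1,-0.1,0.3,-0.3,0,0.1],
  [0,0,0.6,0,0,0],
  [0,0,0.8,0,0,0],
  [0,0,0.7,0,0,0],
  [0,0,0.5,0,0,0],
  [0,0,0.3,0,0,0],
  [0,0,0.1,0,0,0],
  [0,0,0,0,0,0],
])

```text
clock: 16.02
tcp_pos: [0.6453, 0.0505, 0.0478]
eef_rot: [-2.219, -2.221, 0.003]
wrist_force: [0.7, -0.3, -1.1]
grip_width: 0.0559
```

```bash
python3 go.py .6482 .05 .0401; python3 ov.py p1 .6482 .05 .022 p
```

```text
t 16.02 tcp [0.6453 0.0505 0.0478] q [-0.02  0.72  1.65 -0.    0.78 -0.02] F [ 0.7 -0.3 -1.1] w 0.0559
tool shift cm [-0.05  0.3   0.77] turn deg [-0.17  0.    0.04]
```

View pics/p1.png

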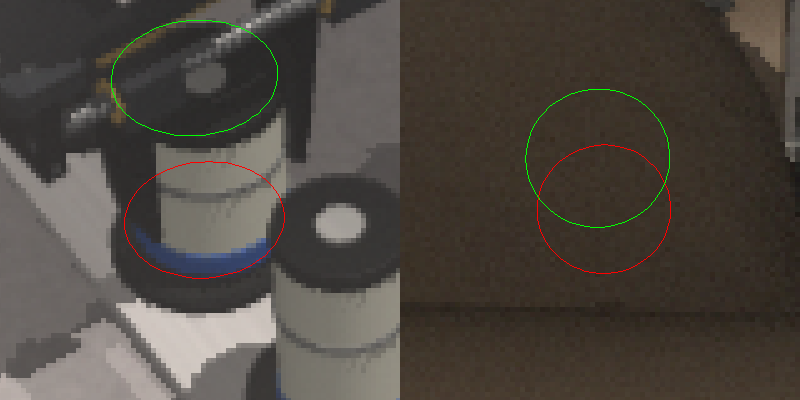

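>>> play_rows([
  [0,0.3,0.2,-0.2,0,0],
  [0,0,0.3,0,0,0],
  [0,0,0.15,0,0,0],
  [0,0,0,0,0,0],
  [0,0,0,0,0,0],
])

```text
clock: 16.53
tcp_pos: [0.6494, 0.0505, 0.0421]
eef_rot: [2.219, 2.221, 0.004]
wrist_force: [0.4, -0.0, -1.9]
grip_width: 0.056
```

```bash
python3 go.py .6482 .05 .0401
```

```text
t 16.53 tcp [0.6494 0.0505 0.0421] q [-0.02  0.73  1.64 -0.    0.76 -0.02] F [ 0.4 -0.  -1.9] w 0.056
tool shift cm [-0.05 -0.12  0.2 ] turn deg [0.19 0.01 0.04]
```

>>> play_rows([
  [-0.05,-0.12,0.12,0.1,0,0],
  [0,0,0.12,0,0,0],
  [0,0,0.1,0,0,0],
  [0,0,0,0,0,0],
])

```text
clock: 16.87
tcp_pos: [0.6482, 0.0498, 0.0405]
eef_rot: [2.219, 2.221, 0.002]
wrist_force: [-0.3, -0.7, -1.9]
grip_width: 0.056
```

```bash
python3 go.py .6482 .05 .0401
```

```text
t 16.87 tcp [0.6482 0.0498 0.0405] q [-0.02  0.74  1.64 -0.    0.76 -0.03] F [-0.3 -0.7 -1.9] w 0.056
tool shift cm [0.02 0.   0.04] turn deg [0.13 0.01 0.05]
```

>>> play_rows([
  [0,0,0.12,0,0,0],
  [0,0,0.1,0,0,0],
  [0,0,0,0,0,0],
])

```text
clock: 17.12
tcp_pos: [0.6484, 0.0497, 0.0404]
eef_rot: [2.219, 2.22, 0.004]
wrist_force: [0.3, -0.2, -1.4]
grip_width: 0.0559
```

```bash
python3 go.py .6482 .05 .0401
```

```text
t 17.12 tcp [0.6484 0.0497 0.0404] q [-0.02  0.74  1.65 -0.    0.76 -0.03] F [ 0.3 -0.2 -1.4] w 0.0559
tool shift cm [ 0.03 -0.02  0.03] turn deg [0.21 0.02 0.04]
```

>>> play_rows([
  [0,0,0.05,0,0,0],
  [0,0,0,0,0,0],
  [0,0,0,0,0,0],
  [0,0,0,0,0,0],
  [0,0,0,0,0,0],
  [0,0,0,0,0,0],
  [0,0,0,0,0,0],
], grip=100)

```text
clock: 17.7
tcp_pos: [0.6487, 0.0496, 0.0393]
eef_rot: [2.218, 2.22, 0.004]
wrist_force: [0.0, -0.4, -0.6]
grip_width: 0.0937
```

>>> play_rows([
  [0,0,-0.6,0.2,0,0],
  [0,0,-1.2,0,0,0],
  [0,0,-1.6,0,0,0],
  [0,0,-1.8,0,0,0],
  [0,0,-1.8,0,0,0],
  [0,0,-1.6,0,0,0],
  [0,0,-1.4,0,0,0],
  [0,0,-0.6,0,0,0],
  [0,0,0,0,0,0],
])

```text
clock: 18.45
tcp_pos: [0.6488, 0.0497, 0.1571]
eef_rot: [2.219, 2.221, 0.002]
wrist_force: [0.2, 0.3, -0.9]
grip_width: 0.0947
```

```bash
python3 go.py .4550 -.2063 .12; python3 - <<'E'
from plant import *
from h import *
for q in (read_camera("scene"),read_camera("top")):
  print(dot(q,(.653,.1373),.095),dot(q,(.6482,.05),.082),dot(q,(.455,-.2063),.056),dot(q,(.453,-.0948),.043))
E
```

```text
t 18.45 tcp [0.6488 0.0497 0.1571] q [-0.02  0.59  1.56 -0.    0.98 -0.03] F [ 0.2  0.3 -0.9] w 0.0947
tool shift cm [-25.59 -19.41   3.67] turn deg [0.15 0.03 0.04]
(array([0.65267014, 0.13716636]), np.float64(212.05375)) (array([0.64844593, 0.04928326]), np.float64(208.7422916666667)) None (array([ 0.45320742, -0.09460255]), np.float64(140.06465277777778))
None None (array([ 0.45481583, -0.20653482]), np.float64(235.41458333333335)) (array([ 0.45282855, -0.0948257 ]), np.float64(170.34944444444446))
```

>>> play_rows([
  [-0.6,-0.9,0,0.1,0,0],
  [-1.8,-1.9,0,0,0,0],
  [-2.9,-2.3,0.2,0,0,0],
  [-3.2,-2.3,0.4,0,0,0],
  [-3.2,-2.3,0.5,0,0,0],
  [-3.2,-2.3,0.6,0,0,0],
  [-3.2,-2.3,0.6,0,0,0],
  [-3.0,-2,0.6,0,0,0],
  [-1.8,-1.2,0.2,0,0,0],
  [-0.6,-0.4,0,0,0,0],
])

```text
clock: 19.38
tcp_pos: [0.4524, -0.191, 0.1151]
eef_rot: [-2.203, -2.218, 0.012]
wrist_force: [0.1, -0.1, 0.3]
grip_width: 0.0951
```

```bash
python3 go.py .4550 -.2063 .07
```

```text
t 19.38 tcp [ 0.4524 -0.191   0.1151] q [-0.53  0.46  1.99 -0.01  0.71 -0.53] F [ 0.1 -0.1  0.3] w 0.0951
tool shift cm [-1.55  0.32  4.49] turn deg [-0.92 -0.3   0.39]
```

>>> play_rows([
  [-0.8,0.2,0.2,-0.8,-0.3,0.4],
  [-0.7,0.1,0.7,0,0,0],
  [0,0,1,0,0,0],
  [0,0,1,0,0,0],
  [0,0,0.7,0,0,0],
  [0,0,0.2,0,0,0],
  [0,0,0,0,0,0],
])

```text
clock: 19.97
tcp_pos: [0.4561, -0.2064, 0.0721]
eef_rot: [-2.221, -2.219, 0.001]
wrist_force: [-0.5, -0.1, -0.2]
grip_width: 0.0945
```

```bash
python3 go.py .4550 -.2063 .018
```

```text
t 19.97 tcp [ 0.4561 -0.2064  0.0721] q [-0.56  0.54  2.01 -0.    0.6  -0.56] F [-0.5 -0.1 -0.2] w 0.0945
tool shift cm [ 0.01 -0.1   5.41] turn deg [-0.11 -0.04 -0.06]
```

>>> play_rows([
  [0,0,0.6,0,0,0],
  [0,0,1.1,0,0,0],
  [0,0,1.2,0,0,0],
  [0,0,1.1,0,0,0],
  [0,0,0.8,0,0,0],
  [0,0,0.4,0,0,0],
  [0,0,0,0,0,0],
])

```text
clock: 20.55
tcp_pos: [0.4584, -0.2053, 0.0179]
eef_rot: [2.217, 2.223, 0.0]
wrist_force: [0.2, 0.0, 0.5]
grip_width: 0.0954
```

```bash
python3 go.py .4550 -.2063 .018
```

```text
t 20.55 tcp [ 0.4584 -0.2053  0.0179] q [-0.55  0.64  2.03 -0.    0.47 -0.55] F [0.2 0.  0.5] w 0.0954
tool shift cm [-0.1  -0.34 -0.01] turn deg [0.09 0.08 0.14]
```

>>> play_rows([
  [-0.1,-0.34,0,0.1,0.1,0.1],
  [0,0,0,0,0,0],
])

```text
clock: 20.72
tcp_pos: [0.455, -0.2063, 0.0182]
eef_rot: [-2.22, -2.222, -0.0]
wrist_force: [-0.5, 0.2, -0.6]
grip_width: 0.095
```

>>> play_rows([
  [0,0,0,0,0,0],
  [0,0,0,0,0,0],
  [0,0,0,0,0,0],
  [0,0,0,0,0,0],
  [0,0,0,0,0,0],
  [0,0,0,0,0,0],
  [0,0,0,0,0,0],
  [0,0,0,0,0,0],
], grip=0, squeeze=12)

```text
clock: 21.38
tcp_pos: [0.4557, -0.2069, 0.0201]
eef_rot: [2.219, 2.22, 0.002]
wrist_force: [0.5, 0.2, -0.8]
grip_width: 0.047
```

```bash
python3 go.py .4550 -.2063 .1
```

```text
t 21.38 tcp [ 0.4557 -0.2069  0.0201] q [-0.56  0.63  2.04  0.    0.47 -0.56] F [ 0.5  0.2 -0.8] w 0.047
tool shift cm [ 0.05 -0.04 -7.99] turn deg [0.15 0.07 0.04]
```

>>> play_rows([
  [0,0,0,0,0,0],
  [0,0,0,0,0,0],
  [0,0,0,0,0,0],
])

```text
clock: 21.63
tcp_pos: [0.4556, -0.2069, 0.0201]
eef_rot: [2.219, 2.22, 0.001]
wrist_force: [0.2, -0.2, 0.9]
grip_width: 0.0417
```

```bash
python3 go.py .4550 -.2063 .1
```

```text
t 21.63 tcp [ 0.4556 -0.2069  0.0201] q [-0.56  0.63  2.04  0.    0.47 -0.56] F [ 0.2 -0.2  0.9] w 0.0417
tool shift cm [ 0.05 -0.04 -7.99] turn deg [0.15 0.07 0.04]
```

>>> play_rows([
  [0,0,-0.5,0.1,0,0],
  [0,0,-1.2,0,0,0],
  [0,0,-1.6,0,0,0],
  [0,0,-1.6,0,0,0],
  [0,0,-1.6,0,0,0],
  [0,0,-1,0,0,0],
  [0,0,-0.4,0,0,0],
  [0,0,0,0,0,0],
])

```text
clock: 22.3
tcp_pos: [0.4547, -0.2063, 0.1035]
eef_rot: [-2.219, -2.221, 0.002]
wrist_force: [0.1, 0.2, -1.5]
grip_width: 0.0417
```

```bash
python3 go.py .57 -.0455 .1
```

```text
t 22.3 tcp [ 0.4547 -0.2063  0.1035] q [-0.56  0.48  1.98 -0.    0.67 -0.56] F [ 0.1  0.2 -1.5] w 0.0417
tool shift cm [16.07 11.54  0.32] turn deg [-0.14 -0.02  0.03]
```

>>> play_rows([
  [0.8,0.5,0,-0.1,0,0],
  [1.6,1.2,0,0,0,0],
  [2.2,1.5,0,0,0,0],
  [2.3,1.6,0,0,0,0],
  [2.3,1.6,0,0,0,0],
  [2.3,1.6,0,0,0,0],
  [2.0,1.6,0,0,0,0],
  [1.0,0.8,0,0,0,0],
  [0.4,0.4,0,0,0,0],
  [0,0,0,0,0,0],
])

```text
clock: 23.13
tcp_pos: [0.5661, -0.0459, 0.0965]
eef_rot: [-2.218, -2.213, 0.007]
wrist_force: [-0.3, -0.2, -1.0]
grip_width: 0.042
```

```bash
python3 go.py .6432 -.0455 .075
```

```text
t 23.13 tcp [ 0.5661 -0.0459  0.0965] q [-0.2   0.57  1.82  0.    0.76 -0.2 ] F [-0.3 -0.2 -1. ] w 0.042
tool shift cm [0.05 7.73 2.08] turn deg [-0.53 -0.19 -0.14]
```

>>> play_rows([
  [0,0.6,0,-0.5,-0.2,-0.1],
  [0,1.2,0.2,0,0,0],
  [0,1.4,0.4,0,0,0],
  [0,1.4,0.4,0,0,0],
  [0,1.4,0.4,0,0,0],
  [0,1,0.3,0,0,0],
  [0,0.5,0.2,0,0,0],
  [0,0.2,0,0,0,0],
  [0,0,0,0,0,0],
])

```text
clock: 23.88
tcp_pos: [0.6428, -0.0549, 0.0749]
eef_rot: [-2.231, -2.211, 0.004]
wrist_force: [-0.1, -0.3, -0.7]
grip_width: 0.0416
```

```bash
python3 go.py .6432 -.0455 .0331
```

```text
t 23.88 tcp [ 0.6428 -0.0549  0.0749] q [-0.19  0.69  1.64 -0.    0.82 -0.18] F [-0.1 -0.3 -0.7] w 0.0416
tool shift cm [0.95 0.04 4.17] turn deg [-0.12  0.09 -0.51]
```

>>> play_rows([
  [0.5,0,0.2,-0.1,0.1,-0.5],
  [0.4,0,0.6,0,0,0],
  [0,0,0.8,0,0,0],
  [0,0,0.8,0,0,0],
  [0,0,0.5,0,0,0],
  [0,0,0.2,0,0,0],
  [0,0,0,0,0,0],
  [0,0,0,0,0,0],
])

```text
clock: 24.55
tcp_pos: [0.6402, -0.0454, 0.0404]
eef_rot: [-2.22, -2.22, 0.002]
wrist_force: [-0.4, -0.6, -0.8]
grip_width: 0.042
```

```bash
python3 go.py .6432 -.0455 .0331; python3 ov.py q1 .6432 -.0449 .0204 q
```

```text
t 24.55 tcp [ 0.6402 -0.0454  0.0404] q [-0.17  0.73  1.66  0.    0.75 -0.17] F [-0.4 -0.6 -0.8] w 0.042
tool shift cm [-0.01  0.3   0.73] turn deg [-0.12 -0.03  0.02]
```

View pics/q1.png

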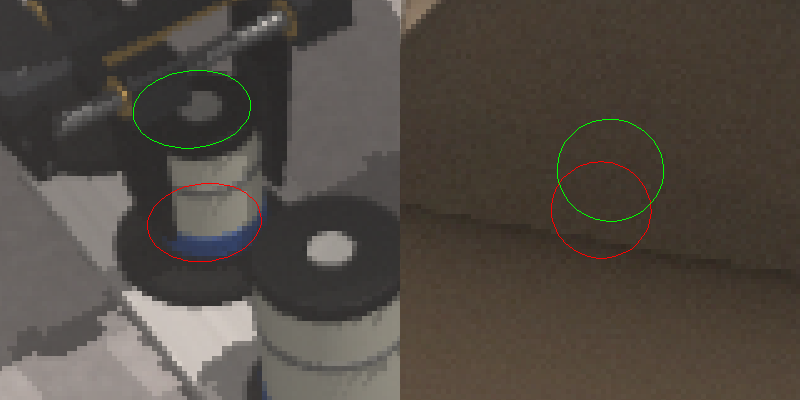

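>>> play_rows([
  [0,0.25,0.2,-0.1,0,0],
  [0,0,0.3,0,0,0],
  [0,0,0.15,0,0,0],
  [0,0,0,0,0,0],
  [0,0,0,0,0,0],
])

```text
clock: 25.07
tcp_pos: [0.6438, -0.0457, 0.0345]
eef_rot: [2.22, 2.221, 0.003]
wrist_force: [-0.2, 0.3, -0.4]
grip_width: 0.0418
```

```bash
python3 go.py .6432 -.0455 .0331
```

```text
t 25.07 tcp [ 0.6438 -0.0457  0.0345] q [-0.17  0.74  1.66  0.    0.74 -0.17] F [-0.2  0.3 -0.4] w 0.0418
tool shift cm [ 0.02 -0.06  0.14] turn deg [ 0.12 -0.01  0.  ]
```

>>> play_rows([
  [0,-0.05,0.1,0.1,0,0],
  [0,0,0.12,0,0,0],
  [0,0,0.05,0,0,0],
  [0,0,0,0,0,0],
])

```text
clock: 25.4
tcp_pos: [0.6432, -0.0457, 0.0333]
eef_rot: [2.221, 2.221, 0.001]
wrist_force: [-0.7, -0.1, -1.3]
grip_width: 0.0421
```

```bash
python3 go.py .6432 -.0455 .0331
```

```text
t 25.4 tcp [ 0.6432 -0.0457  0.0333] q [-0.17  0.74  1.66  0.    0.74 -0.17] F [-0.7 -0.1 -1.3] w 0.0421
tool shift cm [ 0.02 -0.    0.02] turn deg [0.04 0.   0.01]
```

>>> play_rows([
  [0,0,0.12,0,0,0],
  [0,0,0.05,0,0,0],
  [0,0,0,0,0,0],
])

```text
clock: 25.65
tcp_pos: [0.6434, -0.0457, 0.0332]
eef_rot: [2.22, 2.221, 0.002]
wrist_force: [-0.2, -1.0, -1.1]
grip_width: 0.0419
```

```bash
python3 go.py .6432 -.0455 .0331
```

```text
t 25.65 tcp [ 0.6434 -0.0457  0.0332] q [-0.17  0.74  1.66  0.    0.74 -0.17] F [-0.2 -1.  -1.1] w 0.0419
tool shift cm [ 0.02 -0.02  0.01] turn deg [0.1  0.02 0.02]
```

In contact. Release and retreat.

>>> play_rows([
  [0,0,0.05,0,0,0],
  [0,0,0,0,0,0],
  [0,0,0,0,0,0],
  [0,0,0,0,0,0],
  [0,0,0,0,0,0],
  [0,0,0,0,0,0],
  [0,0,0,0,0,0],
  [0,0,0,0,0,0],
], grip=100)

```text
clock: 26.32
tcp_pos: [0.6435, -0.0457, 0.0319]
eef_rot: [2.22, 2.221, 0.002]
wrist_force: [-0.0, -0.1, 1.0]
grip_width: 0.0897
```

>>> play_rows([
  [0,0,-0.6,0.1,0,0],
  [0,0,-1.2,0,0,0],
  [0,0,-1.6,0,0,0],
  [0,0,-1.8,0,0,0],
  [0,0,-1.8,0,0,0],
  [0,0,-1.6,0,0,0],
  [0,0,-1,0,0,0],
  [0,0,-0.4,0,0,0],
  [0,0,0,0,0,0],
])

```text
clock: 27.07
tcp_pos: [0.6436, -0.0456, 0.1428]
eef_rot: [2.22, 2.221, 0.001]
wrist_force: [-0.8, 0.1, -0.7]
grip_width: 0.0951
```

```bash
python3 go.py .4530 -.0948 .1; python3 - <<'E'
from plant import *
from h import *
for q in (read_camera("scene"),read_camera("top")):
  print(dot(q,(.653,.1373),.095),dot(q,(.6482,.05),.082),dot(q,(.6432,-.0449),.069),dot(q,(.453,-.0948),.043))
E
```

```text
t 27.07 tcp [ 0.6436 -0.0456  0.1428] q [-0.17  0.6   1.59 -0.    0.95 -0.17] F [-0.8  0.1 -0.7] w 0.0951
tool shift cm [ -4.91 -19.07   4.25] turn deg [0.11 0.03 0.02]
(array([0.65262889, 0.13717249]), np.float64(226.60409722222224)) (array([0.64845338, 0.04931307]), np.float64(206.7152777777778)) (array([ 0.64337518, -0.04490416]), np.float64(201.35673611111113)) (array([ 0.45121946, -0.09440474]), np.float64(165.57291666666669))
(array([0.65316686, 0.13738062]), np.float64(225.48020833333334)) None None None
```

>>> play_rows([
  [-0.2,-0.9,0,0.1,0,0],
  [-0.4,-1.8,0,0,0,0],
  [-0.6,-2.4,0,0,0,0],
  [-0.7,-2.5,0.4,0,0,0],
  [-0.7,-2.5,0.7,0,0,0],
  [-0.7,-2.5,0.8,0,0,0],
  [-0.6,-2.4,0.8,0,0,0],
  [-0.4,-1.8,0.6,0,0,0],
  [-0.2,-0.7,0.2,0,0,0],
  [0,0,0,0,0,0],
])

```text
clock: 28.0
tcp_pos: [0.4507, -0.0904, 0.0978]
eef_rot: [-2.209, -2.212, 0.015]
wrist_force: [1.0, -0.4, 0.6]
grip_width: 0.0952
```

```bash
python3 go.py .4530 -.0948 .065
```

```text
t 28.0 tcp [ 0.4507 -0.0904  0.0978] q [-0.34  0.46  2.07 -0.    0.63 -0.34] F [ 1.  -0.4  0.6] w 0.0952
tool shift cm [-0.46  0.29  3.28] turn deg [-1.03 -0.25  0.08]
```

>>> play_rows([
  [-0.4,0.2,0.2,-1,-0.2,0.1],
  [0,0,0.5,0,0,0],
  [0,0,0.8,0,0,0],
  [0,0,0.8,0,0,0],
  [0,0,0.4,0,0,0],
  [0,0,0.1,0,0,0],
  [0,0,0,0,0,0],
])

```text
clock: 28.58
tcp_pos: [0.4554, -0.0939, 0.0663]
eef_rot: [-2.22, -2.22, 0.0]
wrist_force: [-0.4, -0.6, -0.8]
grip_width: 0.0948
```

```bash
python3 go.py .4530 -.0948 .014
```

```text
t 28.58 tcp [ 0.4554 -0.0939  0.0663] q [-0.35  0.52  2.09  0.    0.53 -0.35] F [-0.4 -0.6 -0.8] w 0.0948
tool shift cm [-0.09 -0.24  5.23] turn deg [-0.07 -0.07  0.01]
```

>>> play_rows([
  [-0.1,-0.3,0.5,0,0,0],
  [0,0,1,0,0,0],
  [0,-0.1,1.1,0,0,0],
  [0,-0.1,1,0,0,0],
  [0,0,0.8,0,0,0],
  [0,0,0.3,0,0,0],
  [0,0,0,0,0,0],
])

```text
clock: 29.17
tcp_pos: [0.4503, -0.0949, 0.0167]
eef_rot: [-2.22, -2.223, -0.001]
wrist_force: [-0.5, 0.2, -0.5]
grip_width: 0.0951
```

```bash
python3 go.py .4530 -.0948 .014
```

```text
t 29.17 tcp [ 0.4503 -0.0949  0.0167] q [-0.35  0.61  2.13  0.    0.39 -0.35] F [-0.5  0.2 -0.5] w 0.0951
tool shift cm [0.01 0.27 0.27] turn deg [ 0.01 -0.03  0.07]
```

>>> play_rows([
  [0,0.27,0.25,0,0,0.1],
  [0,0,0.1,0,0,0],
])

```text
clock: 29.33
tcp_pos: [0.4534, -0.095, 0.0134]
eef_rot: [2.222, 2.22, 0.001]
wrist_force: [0.5, 0.4, 0.9]
grip_width: 0.0953
```

>>> play_rows([
  [0,0,0,0,0,0],
  [0,0,0,0,0,0],
  [0,0,0,0,0,0],
  [0,0,0,0,0,0],
  [0,0,0,0,0,0],
  [0,0,0,0,0,0],
  [0,0,0,0,0,0],
  [0,0,0,0,0,0],
  [0,0,0,0,0,0],
], grip=0, squeeze=12)

```text
clock: 30.08
tcp_pos: [0.4542, -0.0952, 0.0146]
eef_rot: [2.22, 2.219, 0.003]
wrist_force: [-0.8, -0.6, -1.1]
grip_width: 0.0519
```

```bash
python3 go.py .4530 -.0948 .1
```

```text
t 30.08 tcp [ 0.4542 -0.0952  0.0146] q [-0.35  0.62  2.13  0.    0.39 -0.35] F [-0.8 -0.6 -1.1] w 0.0519
tool shift cm [ 0.03 -0.09 -8.54] turn deg [ 0.17  0.02 -0.03]
```

>>> play_rows([
  [0,0,-0.5,0.1,0,0],
  [0,0,-1.2,0,0,0],
  [0,0,-1.6,0,0,0],
  [0,0,-1.6,0,0,0],
  [0,0,-1.6,0,0,0],
  [0,0,-1,0,0,0],
  [0,0,-0.4,0,0,0],
  [0,0,0,0,0,0],
])

```text
clock: 30.75
tcp_pos: [0.4532, -0.0948, 0.0982]
eef_rot: [-2.221, -2.219, 0.002]
wrist_force: [0.0, -0.4, -0.8]
grip_width: 0.0517
```

```bash
python3 go.py .56 -.1302 .085
```

```text
t 30.75 tcp [ 0.4532 -0.0948  0.0982] q [-0.35  0.46  2.07 -0.    0.61 -0.35] F [ 0.  -0.4 -0.8] w 0.0517
tool shift cm [-3.53 10.69  1.29] turn deg [-0.12 -0.03 -0.04]
```

>>> play_rows([
  [-0.2,0.6,0,-0.1,0,0],
  [-0.4,1.3,0,0,0,0],
  [-0.6,1.7,0.1,0,0,0],
  [-0.6,1.8,0.1,0,0,0],
  [-0.6,1.8,0.1,0,0,0],
  [-0.5,1.6,0.1,0,0,0],
  [-0.4,1.1,0.1,0,0,0],
  [-0.1,0.5,0,0,0,0],
  [0,0,0,0,0,0],
])

```text
clock: 31.5
tcp_pos: [0.5619, -0.1305, 0.0863]
eef_rot: [-2.217, -2.215, 0.005]
wrist_force: [-0.8, -0.3, 0.2]
grip_width: 0.0519
```

```bash
python3 go.py .6378 -.1302 .07
```

```text
t 31.5 tcp [ 0.5619 -0.1305  0.0863] q [-0.34  0.6   1.8   0.    0.75 -0.34] F [-0.8 -0.3  0.2] w 0.0519
tool shift cm [0.03 7.6  1.57] turn deg [-0.44 -0.19 -0.06]
```

>>> play_rows([
  [0,0.6,0,-0.4,-0.2,-0.1],
  [0,1.2,0.2,0,0,0],
  [0,1.4,0.3,0,0,0],
  [0,1.4,0.3,0,0,0],
  [0,1.3,0.3,0,0,0],
  [0,1,0.3,0,0,0],
  [0,0.5,0.1,0,0,0],
  [0,0.2,0,0,0,0],
  [0,0,0,0,0,0],
])

```text
clock: 32.25
tcp_pos: [0.6374, -0.128, 0.0679]
eef_rot: [-2.217, -2.22, 0.005]
wrist_force: [-0.2, 0.9, -0.7]
grip_width: 0.0519
```

```bash
python3 go.py .6378 -.1302 .0276
```

```text
t 32.25 tcp [ 0.6374 -0.128   0.0679] q [-0.3   0.7   1.63 -0.    0.82 -0.3 ] F [-0.2  0.9 -0.7] w 0.0519
tool shift cm [-0.22  0.06  4.03] turn deg [-0.29 -0.05  0.09]
```

>>> play_rows([
  [-0.2,0.1,0.2,-0.3,0,0.1],
  [0,0.1,0.6,0,0,0],
  [0,0,0.8,0,0,0],
  [0,0,0.8,0,0,0],
  [0,0,0.5,0,0,0],
  [0,0,0.2,0,0,0],
  [0,0,0,0,0,0],
  [0,0,0,0,0,0],
])

```text
clock: 32.92
tcp_pos: [0.637, -0.1301, 0.0333]
eef_rot: [-2.221, -2.219, -0.0]
wrist_force: [-0.3, -0.3, -1.2]
grip_width: 0.0514
```

```bash
python3 go.py .6378 -.1302 .0276; python3 ov.py s1 .6378 -.1298 .02 s
```

```text
t 32.92 tcp [ 0.637  -0.1301  0.0333] q [-0.3   0.75  1.64  0.    0.75 -0.3 ] F [-0.3 -0.3 -1.2] w 0.0514
tool shift cm [-0.01  0.08  0.57] turn deg [-0.08 -0.08 -0.05]
```

View pics/s1.png

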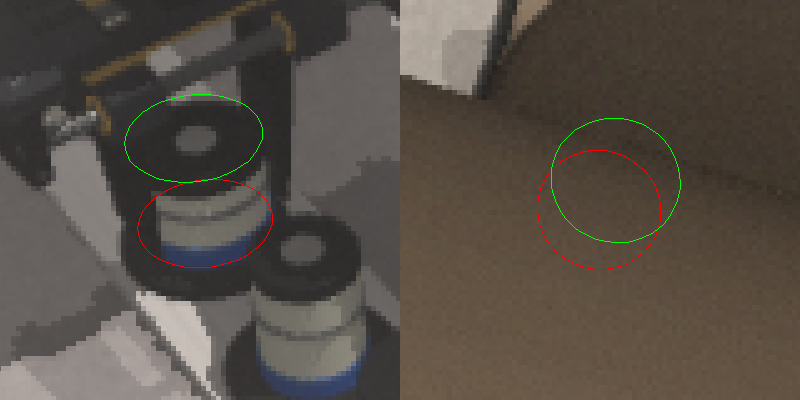

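>>> play_rows([
  [0,0.05,0.2,-0.1,-0.1,0],
  [0,0,0.2,0,0,0],
  [0,0,0.1,0,0,0],
  [0,0,0,0,0,0],
  [0,0,0,0,0,0],
])

```text
clock: 33.43
tcp_pos: [0.6383, -0.1302, 0.0291]
eef_rot: [2.22, 2.219, 0.002]
wrist_force: [0.6, -0.2, -0.4]
grip_width: 0.0519
```

```bash
python3 go.py .6378 -.1302 .0276
```

```text
t 33.43 tcp [ 0.6383 -0.1302  0.0291] q [-0.3   0.75  1.65 -0.    0.74 -0.3 ] F [ 0.6 -0.2 -0.4] w 0.0519
tool shift cm [-0.   -0.05  0.15] turn deg [ 0.15  0.07 -0.04]
```

>>> play_rows([
  [0,-0.05,0.1,0.1,0.1,0],
  [0,0,0.12,0,0,0],
  [0,0,0.05,0,0,0],
  [0,0,0,0,0,0],
])

```text
clock: 33.77
tcp_pos: [0.6378, -0.1302, 0.0278]
eef_rot: [2.222, 2.22, 0.002]
wrist_force: [1.1, -0.0, -1.5]
grip_width: 0.0517
```

>>> play_rows([
  [0,0,0.12,0,0,0],
  [0,0,0.05,0,0,0],
  [0,0,0,0,0,0],
])

```text
clock: 34.02
tcp_pos: [0.6379, -0.1303, 0.0276]
eef_rot: [2.221, 2.22, 0.003]
wrist_force: [0.2, 0.7, -0.3]
grip_width: 0.0515
```

```bash
python3 go.py .6378 -.1302 .0276
```

```text
t 34.02 tcp [ 0.6379 -0.1303  0.0276] q [-0.3   0.75  1.65  0.    0.74 -0.3 ] F [ 0.2  0.7 -0.3] w 0.0515
tool shift cm [ 0.01 -0.01  0.  ] turn deg [ 0.13 -0.01 -0.03]
```

>>> play_rows([
  [0,0,0.1,0,0,0],
  [0,0,0.05,0,0,0],
  [0,0,0,0,0,0],
])

```text
clock: 34.27
tcp_pos: [0.638, -0.1303, 0.0276]
eef_rot: [2.221, 2.22, 0.003]
wrist_force: [-0.8, 0.1, -0.3]
grip_width: 0.0516
```

>>> play_rows([
  [0,0,0,0,0,0],
  [0,0,0,0,0,0],
  [0,0,0,0,0,0],
  [0,0,0,0,0,0],
  [0,0,0,0,0,0],
  [0,0,0,0,0,0],
  [0,0,0,0,0,0],
  [0,0,0,0,0,0],
], grip=100)

```text
clock: 34.93
tcp_pos: [0.6382, -0.1304, 0.0266]
eef_rot: [2.221, 2.219, 0.003]
wrist_force: [-0.2, -0.4, 0.0]
grip_width: 0.0941
```

>>> play_rows([
  [0,0,-0.6,0.1,0,0],
  [0,0,-1.2,0,0,0],
  [0,0,-1.6,0,0,0],
  [0,0,-1.8,0,0,0],
  [0,0,-1.8,0,0,0],
  [0,0,-1.8,0,0,0],
  [0,0,-1.6,0,0,0],
  [0,0,-0.8,0,0,0],
  [0,0,0,0,0,0],
])

```text
clock: 35.68
tcp_pos: [0.6381, -0.1304, 0.1506]
eef_rot: [2.22, 2.219, 0.003]
wrist_force: [0.5, -0.2, 0.1]
grip_width: 0.0952
```

>>> play_rows([
  [0,-1,0,0,0,0],
  [0,-2,0,0,0,0],
  [0,-2.4,0,0,0,0],
  [0,-2.4,0,0,0,0],
  [0,-2.4,0,0,0,0],
  [0,-2.4,0,0,0,0],
  [0,-2,0,0,0,0],
  [0,-1.4,0,0,0,0],
  [0,-0.6,0,0,0,0],
  [0,0,0,0,0,0],
])

```text
clock: 36.52
tcp_pos: [0.4549, -0.1272, 0.1438]
eef_rot: [-2.216, -2.216, 0.005]
wrist_force: [1.1, -0.5, 0.1]
grip_width: 0.0953
```

```bash
python3 go.py .4 -.3 .15; python3 - <<'E'
from plant import *
from h import *
for n in ("scene","top"):
  q=read_camera(n); cv2.imwrite(f"pics/{n}9.png",q["img"])
  print([None if v is None else (v[0].round(4),int(v[1])) for v in (dot(q,(.653,.1373),.095),dot(q,(.6482,.05),.082),dot(q,(.6432,-.0449),.069),dot(q,(.6378,-.1298),.056))])
  print([ (plane(q,d["pixel"],.008).round(3),round(d["score"],2)) for d in pinpoint(q,"bottle")][:1])
E
```

```text
t 36.52 tcp [ 0.4549 -0.1272  0.1438] q [-0.41  0.39  2.01  0.    0.75 -0.41] F [ 1.1 -0.5  0.1] w 0.0953
tool shift cm [-17.28  -5.5   -0.64] turn deg [-0.45 -0.21  0.01]
[(array([0.6526, 0.1372]), 221), (array([0.6484, 0.0493]), 220), (array([ 0.6433, -0.045 ]), 220), (array([ 0.6379, -0.1298]), 227)]
[(array([ 0.628, -0.24 ,  0.008]), 0.64)]
[(array([0.6532, 0.1374]), 205), (array([0.6486, 0.0494]), 207), (array([ 0.6436, -0.0452]), 209), (array([ 0.6381, -0.1303]), 208)]
[(array([ 0.627, -0.248,  0.008]), 0.72)]
```

View pics/scene9.png

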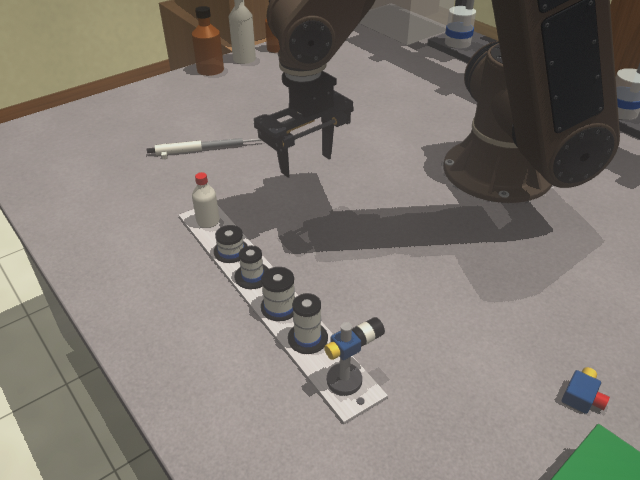

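View pics/top9.png

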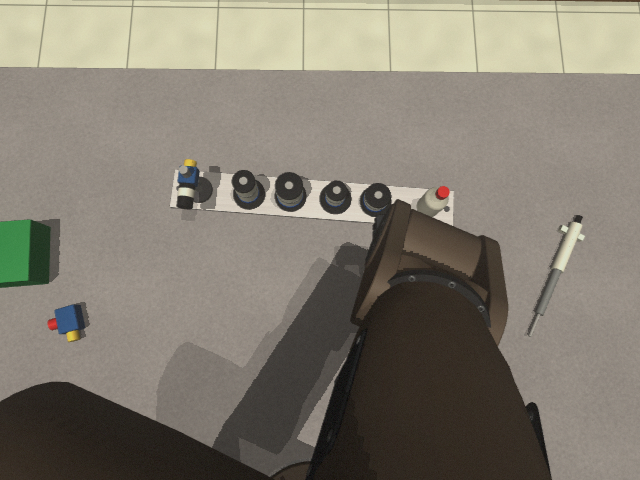

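All four chambers stand on their seats in the right order. The bottle is unmoved in the picture (cap at about pixel 202,178 before and after), and the robot is clear of everything. I'm handing in.

```bash
python3 -c "
from plant import *
print(job.sign_off())"
```

```text
the job is handed in; nothing more can be done
None
```

All four chambers are on the rail in order of height from the post to the bottle: r (82 mm) on seat_a, p (69 mm) on seat_b, q (56 mm) on seat_c and s (43 mm) on seat_d. I handed the job in at about 37 s. I lowered each one until the arm stopped going down before opening the gripper.

**Centring:** In the last check, both cameras put each chamber within about 1 mm of the seat centre I had measured. Those seat centres are the average of the two cameras, which differed from each other by 3 to 4 mm. That leaves the true centring uncertain by about 2 mm.

**State at hand-in:** All four chambers stood upright, the gripper was open and clear of everything, and wrist force readings stayed under about 3 N throughout.

**Bottle:** It looked unmoved in the pictures. The trained network's estimate of its position from the scene camera shifted by about 5 mm between the start and the end. The top camera shifted by only about 2 mm, and nothing I moved came near the bottle. I take that as network noise.

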